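Take the battery out of the bench supply

ROBOT

A 6-joint arm with a two-finger parallel gripper is mounted at the origin on a cart in front of the work surface, level with it; the furniture and walls round the work are solid. World frame = base frame: x ahead of the robot, y to its left, z up, the work surface at z = 0. Lengths are in mm, angles in rad, forces in N, time in s.
With the tool pointing down it reaches from about 400 to 925 mm from the base axis. Payload 12.5 kg.
Tool frame: the origin (TCP) lies at the very end of the fingers, on their centre line; the grasp point (between the pads) lies 19 mm behind it; z points along the fingers, y is the line along which they close (so a half turn about z gives the same grasp; the last joint's range is limited). The gripper opens to 95 mm and grips with 3 to 60 N. Pads are 20 mm wide; open, the fingers measure 119 mm over their backs; the gripper's body (75 mm by 180 mm) begins 59 mm behind the grasp point.
Start: joints at [-0.106, 0.491, 1.559, -0, 1.092, -0.106], TCP at [625.017, 0.021, 214.661] pointing down, gripper open.
Joint ranges: [-3.1, 3.1], [-0.84, 2.19], [0.05, 2.79], [-1.13, 4.28], [0.06, 2.93], [-2.69, 2.69]. Speed limits (rad/s): [2.22, 2.22, 2.79, 3.14, 3.14, 3.14].

INTERFACE

Orientations are given as [roll, pitch, yaw] about the fixed x, y, z axes, in that order (R = Rz(yaw) Ry(pitch) Rx(roll)).
In Python, from cell import env gives the robot as it stands.
- The arm moves only by the tool advance, called after ">>>" as name([rows], argument=value, ...), one row to a line, values as JSON. Schema: {"type":"object","properties":{"deltas":{"type":"array","items":{"type":"array","items":{"type":"array","items":{"type":"number"},"minItems":5,"maxItems":5},"minItems":1,"maxItems":5},"minItems":1,"maxItems":1},"only":{"type":"string"},"quiet":{"type":"boolean"},"lines":{"type":"string"}},"required":["deltas"],"additionalProperties":false}. deltas is a list that holds a single list of rows (three levels of brackets), with 1 to 5 rows, each of 5 numbers: dx, dy, dz in units of 5 mm, then a turn about the tool's z in rad, then the opening from 0.0 (shut) to 1.0 (fully open); each row is the pose to reach, as a shift and turn from the pose commanded when the call began, along the tool's axes at that moment; what a row does not reach only later rows make up. A row lasts 1/12 s, in which the tool goes at most 41.7 mm and 0.125 rad, less where a joint would pass 70% of its speed; a pose out of reach is approached as far as the arm can. The fingers move at their own pace and stop on an object; the grip force is fixed at half the most. Time passes only in rows, so rows that do not move let the fingers close. The tool returns the time, the measured TCP pose, the force, the opening and the grip force at its end. only (a regular expression) keeps the lines of the reply that match it, lines (a string "A,B") keeps lines A to B, and quiet returns only ok. Input that does not fit is refused with a message, and nothing moves.
- env.state(): the state, without advancing time (a new reading comes with each control period).
- env.read_camera(name): name is "scene" or "side" or "wrist"; returns (picture, depth): 480x640x3 uint8, red, green, blue; 480x640 float32, mm along the optical axis (not along the pixel's ray), 0 where there is no reading.
- env.camera_info(name): a dict with "vertical_fov" (degrees; the focal length in pixels is half the picture's height over the tangent of half this angle, whatever the lens; pixels are square), "cx", "cy" (the principal point, pixels), "origin" and "attitude" of the camera in the world. Camera axes: x right, y down, z forward; pixel columns grow to the right and rows downward; lengths in mm; the calibration is good to about 2 mm. A picture is of the moment at which its call begins: read the wrist's pose just before it. camera_info takes no time and is no camera call; for the wrist camera it gives the pose at the moment of the call.
- env.job_done(): hands the job in; it is judged then, once.
The state is a dict: "t": time; "joints": joint angles; "qvel": joint speeds; "tau": joint torques, N m; "eef_pos": TCP position; "tcp_rot": TCP orientation; "ft_force": force on the tool from outside, world axes, zero at the start; "moment": the same for the moment, N m; "opening": opening from 0.0 (shut) to 1.0 (fully open); "grip_force": force on a finger pad.
Only numpy, scipy, OpenCV 4.12 (cv2) and the standard library are available. Lean on these libraries where they do the work, as an engineer would, in place of code of your own. Each camera call takes 0.05 s, during which the arm holds its last target. There are 200 camera calls.

TASK

The battery of the small bench supply has to come out. Lift the lever of the over-centre latch on top of the supply until its hook drops free of the catch, tip the hood fully back, then lift the battery out and stand it upright on the bench, clear of the supply. Leave the hood open, keep the battery upright all the way, and do not disturb the meter, the circuit board or the red screwdriver.

Things in the scene. Friction and masses are not known exactly. Their poses are not given: they have to be found in the camera images.
- supply: Grey metal bench supply, fixed. Origin on the bench under the seam between front case and hood; +x away from the robot to the hood's hinge, z up. (x,y,z) in mm below are in this frame. Base plate x -105..65, y -50..50, 6 thick. Front case (closed box) x -105..-5, y -48..48, top z 72; two terminals stick out of its front to x -123 at z 30. Behind it the hood covers the battery bay, floor z 6.
- latch_lever (a joint): Angle (rad) of the steel latch lever on the front case, about the y line through lever_pivot: 0 closed (lying level towards the robot), grows as its lip is lifted up and over, away from the robot; stop 1.85. A 54 N spring in the hook holds it shut: about 4 N at the lip, less up to dead centre near 0.5, then it snaps on to about 1.2. Beyond 1.35 the hook is slack and drops; friction keeps it there.
- lever_pivot (a point): Pivot of the lever, at (-60,0,93), between two bracket ears (x -69..-51, y -17..17, z 72..102).
- lever_lip (a point): Point near the free end of the lever, 66 mm from the pivot; closed at (-126,0,101). The lever is a 3 mm plate 26 mm wide (y), underside 4 mm above pivot height when closed, last 20 mm bent up 0.25 rad; its end edge is 69 mm from the pivot, underside there 8 mm above it, and overhangs the case front by 22 mm. Free gap below of 24 mm to the case top: a tilted fingertip fits under from the front.
- hook_tip (a point): Top of the upturned tooth at the far end of the draw hook, an 18 mm wide steel strap that runs from the lever to the catch on the hood. Latched it is at (-22,0,91), 4 mm up behind the catch's lip; released, the hook drops and this point lies at about z 83, below the lip.
- keeper_lip (a point): Lower edge of the down-turned lip of the catch, a 24 mm wide steel bracket on the hood's front; closed at (-25.5,0,87), the bracket's top at z 98.
- hood (a joint): Angle (rad) of the sheet-metal hood about the y line through hood_hinge: 0 closed, 1.57 fully tipped back (stop), away from the robot. It cannot open while the hook is engaged. About 0.35 kg; pushed past about 0.6 it sinks back on to its stop by itself.
- hood_hinge (a point): Hinge line of the hood, at (63,0,8).
- hood_edge (a point): Middle of the hood's upper front edge, closed at (-4,0,106). Closed, the hood fills x -4..63, y -48..48, z 8..106; its upright front panel above the case (x -4, z 74..106) faces the robot and can be pushed on, either side of the latch.
- battery: Loose black battery pack, about 0.5 kg, upright in the bay under the hood, its middle near (32,0). Block 46 (x) by 64 (y) by 52 (z) mm with a ribbed grip on top, 26 (x) by 18 (y) by 24 high. Origin mid underside. It stands on the bay floor (z 6) between two ribs 4 mm high.
- battery_grip (a point): Middle of the top of the battery's grip, 76 mm above its underside.
- mini_meter: Yellow and black pocket meter, 125x68x37 mm, lying on the bench: bystander.
- board: Green circuit board, 64x100x10 mm, lying on the bench: bystander.
- screwdriver_red: Screwdriver with a red handle, 23x171x23 mm, lying on the bench: bystander.

How it is judged (in metres and radians):
On the way, in this order (a step that is already met when the one before it is completed fails the run):
1. the latch lever is lifted past centre and the hook has dropped below the catch, the hood still shut (value of joint latch_lever above 1 rad and z of hook_tip in the frame of supply below 0.0855 m and value of joint hood below 0.1 rad), for 0.1 s.
2. the hood is tipped back (value of joint hood above 1.4 rad), for 0.1 s.
3. the battery is lifted out of the bay (height (world z) of battery above 0.02 m), for 0.1 s.
At the end, for the whole second after the job is handed in: The battery stands upright (within 0.1 rad) and still on the bench, its middle over 90 mm from the supply's origin and not touching the supply; the hood is still tipped back (over 1.4 rad) (height (world z) of battery below 0.004 m and angle between battery's own z axis and vertical below 0.1 rad and horizontal distance between battery and supply above 0.09 m and linear speed of battery below 0.02 m/s and contact force between battery and supply below 0.1 N and value of joint hood above 1.4 rad).
It fails at once if the meter, the circuit board or the red screwdriver is moved more than 30 mm (distance of any of mini_meter, board, screwdriver_red from where it was at the start of the episode above 0.03 m).
It fails at once if the battery is tipped more than about 30 degrees (angle between battery's own z axis and vertical above 0.55 rad).
It also fails if it takes over 56 s, if anything falls off the work surface, if the arm or the gripper's body presses on something with over 40 N, if the wrist force passes 120 N, or if a joint passes its speed limit or range.

## Working session

There is one attempt and no reset: what is moved stays moved. The work goes in short steps, Python scripts to look and compute and a tool call to move; the robot and the scene stay as the last step left them, time stands still between calls to the robot, and variables do not carry over. Pictures are saved under pics/ and viewed, at most 10 in all, crops included, and the job is handed in when it is done.

```bash
ls; mkdir -p pics; python3 - <<'E'
from cell import env
import cv2,numpy as np
s=env.state();print(s)
ims=[]
for n in("scene","side"):
    p,d=env.read_camera(n);i=env.camera_info(n);print(n,i)
    np.savez("pics/%s0.npz"%n,p=p,d=d)
    cv2.imwrite("pics/%s0.png"%n,p[:,:,::-1])
E
```

```text
cell.py
pics
{'t': 0.0, 'joints': array([-1.05597530e-01,  4.91551519e-01,  1.55941833e+00,  1.53002001e-06,
        1.09171502e+00, -1.05619900e-01]), 'qvel': array([-0.00077152, -0.00050472, -0.00059084, -0.00160118,  0.00077637,
        0.00101898]), 'tau': array([-9.52334158e-04, -6.12640929e+01, -2.58175153e+01,  6.92750537e-02,
        4.83079045e-02, -1.38641695e-05]), 'eef_pos': array([6.24767262e+02, 4.93066057e-02, 2.14077463e+02]), 'tcp_rot': array([-3.14050666e+00, -1.16495587e-04,  1.57081793e+00]), 'ft_force': array([-0.40849637, -0.13805759,  1.09966264]), 'moment': array([ 0.01197422, -0.04154773,  0.01192252]), 'grip_force': 0.0, 'opening': 0.9971370253915174}
scene {'vertical_fov': 44.863116356903035, 'cx': 325.0741460637167, 'cy': 236.73800258037252, 'origin': array([139.32404474, 974.3092021 , 596.72791213]), 'attitude': array([-2.10821721, -0.01485137, -2.66667554])}
side {'vertical_fov': 55.45896404962999, 'cx': 316.490005954761, 'cy': 237.23156381724056, 'origin': array([ 448.00702198, 1043.72093058,  377.88238798]), 'attitude': array([-1.92148608,  0.00820095, -3.05002259])}
```
View pics/scene0.png

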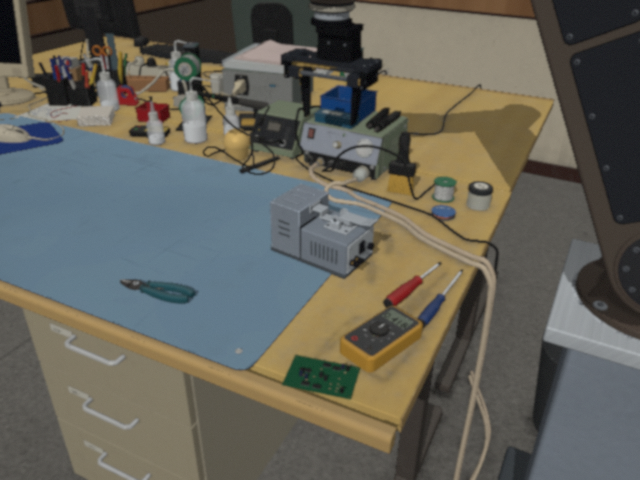

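View pics/side0.png

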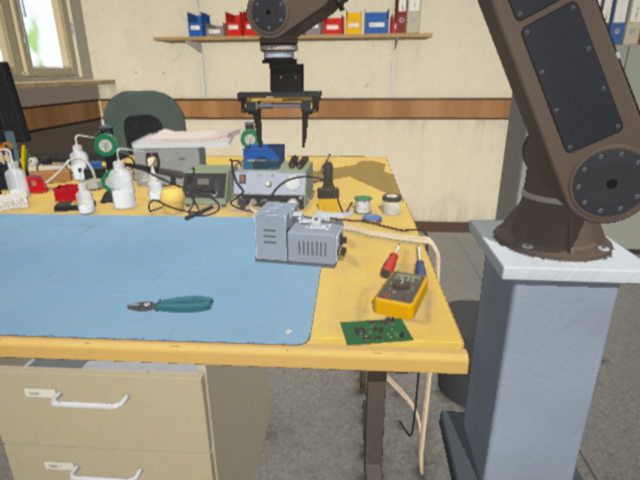

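The scene shows the supply around (322,230) with its hood on the left, at about (297,220), and the lever on top at (345,215). The meter (382,335), the board (322,376) and the red screwdriver (412,285) lie towards the camera. The side view agrees. Next I localise the supply from depth and also take the wrist view.

```bash
cat > h.py <<'E'
from cell import env
import cv2,numpy as np
from scipy.spatial.transform import Rotation as Ro
np.set_printoptions(precision=1,suppress=True)
def look(n,name=None):
    i=env.camera_info(n);p,d=env.read_camera(n)
    if name: cv2.imwrite("pics/%s.png"%name,p[:,:,::-1])
    return p,d,i
def cloud(d,i):
    f=240/np.tan(np.radians(i["vertical_fov"])/2)
    v,u=np.mgrid[0:480,0:640]
    c=np.dstack([(u-i["cx"])/f*d,(v-i["cy"])/f*d,d])
    w=c@Ro.from_euler("xyz",i["attitude"]).as_matrix().T+i["origin"]
    w[d==0]=np.nan
    return w
def st():
    s=env.state();print("t",round(s["t"],2),s["eef_pos"],s["tcp_rot"].round(3),s["ft_force"],"op",round(s["opening"],3),"gf",round(s["grip_force"],1))
    return s
E
python3 - <<'E'
from h import *
for n in("scene","side","wrist"):
    p,d,i=look(n,n+"1");w=cloud(d,i)
    if n=="wrist":print(i)
    hsv=cv2.cvtColor(p,cv2.COLOR_RGB2HSV)
    roi=(w[...,0]>380)&(w[...,0]<800)&(abs(w[...,1])<400)
    m=roi&(w[...,2]>50)&(w[...,2]<125)
    k,l,s,c=cv2.connectedComponentsWithStats(m.astype(np.uint8))
    for j in range(1,k):
        if s[j,4]>150:
            q=w[l==j]; print(n,s[j],q.min(0),q.max(0))
            for a,b in((66,77),(100,112)):
                r=q[(q[:,2]>a)&(q[:,2]<b)]
                if len(r)>30: print("  ",a,len(r),cv2.minAreaRect(r[:,:2].astype(np.float32)),np.median(r[:,2]))
E
```

```text
scene [ 295  107  122   73 4331] [ 499.4 -380.1   50. ] [ 799.9 -120.9  125. ]
   66 594 ((642.9199829101562, -182.531982421875), (261.4337463378906, 185.4285125732422), 28.238981246948242) 71.5412788746392
   100 886 ((666.1134033203125, -250.14273071289062), (274.9984130859375, 234.997314453125), 7.852749824523926) 107.25379047794647
scene [ 270  183  109   72 4377] [456.5  78.7  50. ] [657.6 195.3 110.6]
   66 1333 ((565.9696044921875, 138.80470275878906), (99.31330871582031, 169.4636993408203), 82.4741439819336) 71.85064451413234
   100 1166 ((554.678955078125, 138.3343505859375), (99.2382583618164, 195.65777587890625), 83.29744720458984) 105.65545973977655
side [ 232  157  107   43 2742] [ 502.  -376.1   50. ] [ 800.  -120.2  125. ]
   66 385 ((648.6248168945312, -186.77880859375), (255.259521484375, 200.85617065429688), 31.161836624145508) 71.34782806871385
   100 611 ((665.8584594726562, -251.101806640625), (273.73321533203125, 234.65855407714844), 6.696956634521484) 107.67501187537323
side [ 254  202   99   44 2954] [459.7  83.2  50. ] [658.5 197.  108.1]
   66 874 ((568.4510
[... 382 characters left out ...]
y([ 2.9,  0. , -0. ])}
wrist [   53     0   317   119 27237] [458.5  77.6  50.3] [654.3 155.5 110.7]
   66 8237 ((564.7208251953125, 121.87353515625), (69.72647857666016, 169.48330688476562), 82.90662384033203) 72.91818939337554
   100 15028 ((554.238525390625, 122.89910125732422), (69.76471710205078, 193.7346954345703), 83.59386444091797) 106.56047223184424
wrist [ 187  379  293   45 4938] [ 501.4 -196.1   50. ] [ 774.8 -141.3  116.5]
   66 793 ((590.70947265625, -170.4307861328125), (179.84666442871094, 46.30807113647461), 4.092291831970215) 72.14169743705793
   100 729 ((586.3585205078125, -152.74781799316406), (124.82495880126953, 6.552082061767578), 3.373084306716919) 107.54962520569904
```

View pics/wrist1.png

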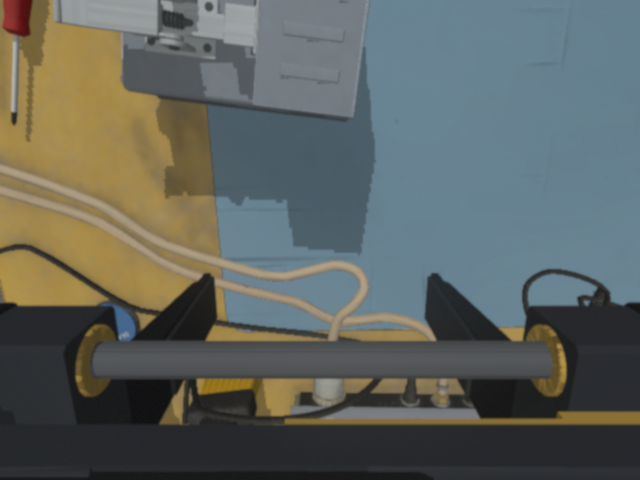

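The wrist view shows the supply's case and hood at the top left: hood edge near (310,60), lever from about (60,10) to (250,20). From the two fixed cameras the supply origin is about (586,137) with yaw about -0.12. The 169 mm length matches the base plate. I'll turn the tool so the fingers close along the supply's y, over the lip, with the camera looking at the supply.

Careful with the scale: shifts go in units of 5 mm. That gives: -164 mm is -32.8, -130 mm is -26.

>>> advance([
  [[6, -6, -2, 0.12, 1], [12, -13, -4, 0.25, 1], [18, -19.4, -6, 0.37, 1], [24, -26, -8, 0.5, 1], [30.4, -32.8, -8, 0.62, 1]],
])

```text
t: 0.67
eef_pos: [474.8, 138.9, 254.7]
tcp_rot: [3.14, -0.001, 0.948]
ft_force: [-0.2, 0.5, 0.5]
opening: 0.996
grip_force: 0.0
```

>>> advance([
  [[0, 0, 0, 0.12, 1], [0, 0, 0, 0.25, 1], [0, 0, 0, 0.37, 1], [0, 0, 0, 0.5, 1], [0, 0, 0, 0.62, 1]],
])

```text
t: 1.08
eef_pos: [476.0, 138.1, 253.6]
tcp_rot: [3.142, -0.0, 0.328]
ft_force: [0.3, 0.9, -0.4]
opening: 1.002
grip_force: 0.0
```

>>> advance([
  [[0, 0, 0, 0.12, 0.6], [0, 0, 0, 0.25, 0.6], [0, 0, 0, 0.37, 0.6], [0, 0, 0, 0.45, 0.6], [0, 0, 0, 0.45, 0.6]],
])

```text
t: 1.5
eef_pos: [476.0, 138.0, 253.6]
tcp_rot: [3.142, -0.0, -0.119]
ft_force: [0.5, -0.1, 0.2]
opening: 0.709
grip_force: 0.0
```

```bash
cat > sup.py <<'E'
from h import *
st()
p,d,i=look("wrist","wrist2");w=cloud(d,i);st()
q=w[(w[...,0]>420)&(w[...,0]<720)&(w[...,1]>60)&(w[...,1]<240)]
for a,b in((70.,75.),(102,109),(62,77)):
    r=q[(q[:,2]>a)&(q[:,2]<b)]
    if len(r)>30: print(a,len(r),cv2.minAreaRect(r[:,:2].astype(np.float32)),np.median(r[:,2]))
np.save("pics/w2.npy",w)
E
python3 sup.py
```

```text
t 1.5 [476.  138.  253.6] [ 3.1 -0.  -0.1] [ 0.5 -0.1  0.2] op 0.709 gf 0.0
t 1.55 [476.1 138.  253.6] [-3.1 -0.  -0.1] [0.4 0.4 1.3] op 0.668 gf 0.0
70.0 8883 ((535.4904174804688, 139.06399536132812), (95.40628051757812, 100.09630584716797), 83.18804931640625) 72.6993687789651
102 10858 ((546.561279296875, 137.71571350097656), (96.23873901367188, 176.37242126464844), 83.18148803710938) 106.69336014504856
62 10169 ((533.715087890625, 139.25625610351562), (96.33155059814453, 104.68058013916016), 83.0918960571289) 72.75527715510623
```

View pics/wrist2.png

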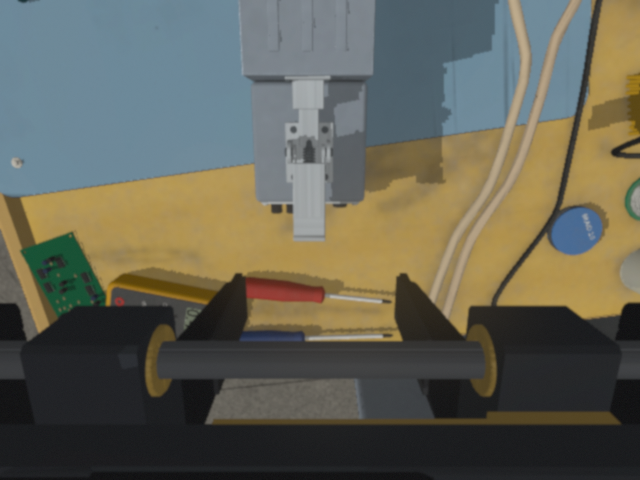

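The wrist view shows the lever from (309,238) at its end up to the pivot at (308,150), with the hook and catch at (309,90) and the hood above. The red screwdriver is near (290,290), the meter bottom left. Now I measure the lever lip directly.

```bash
python3 - <<'E'
from h import *
w=np.load("pics/w2.npy")
a=-0.119;R=np.array([[np.cos(a),-np.sin(a)],[np.sin(a),np.cos(a)]]);O=np.array([589.,133.])
q=w.reshape(-1,3);l=np.c_[(q[:,:2]-O)@R,q[:,2]]
m=(l[:,0]>-140)&(l[:,0]<-80)&(abs(l[:,1])<40)&(l[:,2]>88)&(l[:,2]<125)
r=l[m];print(len(r),r.min(0),r.max(0))
for x in range(-132,-76,6):
    s=r[(r[:,0]>=x)&(r[:,0]<x+6)]
    if len(s):print(x,len(s),s[:,1].min(),s[:,1].max(),np.median(s[:,2]))
h=l[(abs(l[:,1])<70)&(l[:,2]>102)&(l[:,0]>-20)&(l[:,0]<120)&(l[:,2]<112)];print("hood",h.min(0),h.max(0))
c=l[(abs(l[:,1])<70)&(l[:,2]>70)&(l[:,2]<75)];print("case",np.percentile(c,[1,99],axis=0))
T=np.array([476,138.]);L=(T-O)@R;print("tcp in supply",L)
E
```

```text
2005 [-130.9  -12.8   98.3] [-80.2  12.6 108.1]
-132 180 -12.82574226247699 12.55945503702179 105.83596184930707
-126 240 -12.840428185669117 12.606741609337552 103.74798192588219
-120 245 -12.8430046907665 12.58131402540232 102.25852637682306
-114 239 -12.849270797907641 12.606844525935289 100.97019695874496
-108 234 -12.849341175586561 12.392670429441957 100.74200870122309
-102 229 -12.831685350002914 12.378774024808198 100.78926799132176
-96 230 -12.818942483676835 12.234618042493095 100.76678072587191
-90 249 -12.80443405424931 12.045905702298757 100.74431264013788
-84 159 -12.795674733343755 11.921960380057872 100.74224087663225
hood [ -7.6 -48.5 102.1] [ 45.5  47.8 110.8]
case [[-102.7  -47.1   70.5]
 [  -6.2   46.1   74.8]]
tcp in supply [-112.8   -8.5]
```

>>> advance([
  [[-1.6, -1.68, 8, 0, 0.6], [-1.6, -1.68, 16, 0, 0.6], [-1.6, -1.68, 24, 0, 0.6], [-1.6, -1.68, 30, 0, 0.6], [-1.6, -1.68, 33.6, 0, 0.6]],
])

```text
t: 1.97
eef_pos: [467.9, 147.1, 82.7]
tcp_rot: [3.141, 0.003, -0.112]
ft_force: [0.4, 1.3, -0.2]
opening: 0.603
grip_force: 0.0
```

>>> advance([
  [[0, 0, 0, 0, 0.4], [0, 0, 0, 0, 0], [0, 0, 0, 0, 0], [0, 0, 0, 0, 0], [0, 0, 0, 0, 0]],
])

```text
t: 2.38
eef_pos: [469.7, 147.4, 86.9]
tcp_rot: [-3.141, -0.002, -0.115]
ft_force: [0.1, 0.1, 0.3]
opening: 0.307
grip_force: 0.0
```

>>> advance([
  [[0, 0, 0, 0, 0], [0, 0, 0, 0, 0], [0, 0, 0, 0, 0], [0, 0, 0, 0, 0], [0, 0, 0, 0, 0]],
])

```text
t: 2.8
eef_pos: [469.8, 148.1, 86.7]
tcp_rot: [-3.14, -0.002, -0.116]
ft_force: [-1.4, 7.0, 6.0]
opening: 0.268
grip_force: 30.0
```

>>> advance([
  [[0.2, 0, -1, 0, 0], [0.4, 0, -1.8, 0, 0], [0.6, 0, -2.6, 0, 0], [1, 0, -3.4, 0, 0], [1, 0, -3.4, 0, 0]],
])

```text
t: 3.22
eef_pos: [474.3, 147.5, 103.4]
tcp_rot: [-3.14, -0.001, -0.116]
ft_force: [1.3, 8.3, -5.2]
opening: 0.268
grip_force: 30.0
```

>>> advance([
  [[0.4, 0, -0.8, 0, 0], [0.8, 0, -1.6, 0, 0], [1.4, 0, -2.3, 0, 0], [2, 0, -3, 0, 0], [2, 0, -3, 0, 0]],
])

```text
t: 3.63
eef_pos: [484.0, 146.4, 118.4]
tcp_rot: [-3.14, -0.0, -0.116]
ft_force: [-1.0, 8.3, -1.0]
opening: 0.266
grip_force: 30.0
```

>>> advance([
  [[0.6, 0, -0.6, 0, 0], [1.4, 0, -1.2, 0, 0], [2, 0, -1.8, 0, 0], [2.8, 0, -2.32, 0, 0], [2.8, 0, -2.32, 0, 0]],
])

```text
t: 4.05
eef_pos: [498.1, 144.7, 130.1]
tcp_rot: [-3.14, -0.0, -0.116]
ft_force: [-2.0, 7.4, 1.3]
opening: 0.267
grip_force: 30.0
```

In the tool's units: 17 mm is 3.4, 12 mm is 2.4.

>>> advance([
  [[0.8, 0, -0.4, 0, 0], [1.6, 0, -0.8, 0, 0], [2.4, 0, -1.2, 0, 0], [3.4, 0, -1.4, 0, 0], [3.4, 0, -1.4, 0, 0]],
])

```text
t: 4.47
eef_pos: [515.0, 142.8, 137.3]
tcp_rot: [-3.14, -0.0, -0.116]
ft_force: [-2.6, 7.0, 4.7]
opening: 0.265
grip_force: 30.0
```

>>> advance([
  [[0.8, 0, -0.1, 0, 0], [1.6, 0, -0.2, 0, 0], [2.4, 0, -0.3, 0, 0], [3.4, 0, -0.3, 0, 0], [3.4, 0, -0.3, 0, 0]],
])

```text
t: 4.88
eef_pos: [531.7, 140.8, 139.0]
tcp_rot: [-3.14, -0.0, -0.116]
ft_force: [-4.2, 6.1, 8.4]
opening: 0.259
grip_force: 30.0
```

>>> advance([
  [[0.6, 0, 0, 0, 0], [1.2, 0, 0.1, 0, 0], [1.8, 0, 0.2, 0, 0], [1.8, 0, 0.2, 0, 0], [1.8, 0, 0.2, 0, 0]],
])

```text
t: 5.3
eef_pos: [541.1, 139.7, 138.6]
tcp_rot: [-3.14, -0.002, -0.116]
ft_force: [-3.4, 5.2, 11.3]
opening: 0.229
grip_force: 39.6
```

```bash
python3 - <<'E'
from h import *
st()
p,d,i=look("side");w=cloud(d,i)
cv2.imwrite("pics/side3.png",cv2.resize(p[150:290,220:400,::-1],None,fx=4,fy=4))
E
```

```text
t 5.3 [541.1 139.7 138.6] [-3.1 -0.  -0.1] [-3.4  5.2 11.3] op 0.229 gf 39.6
```

View pics/side3.png

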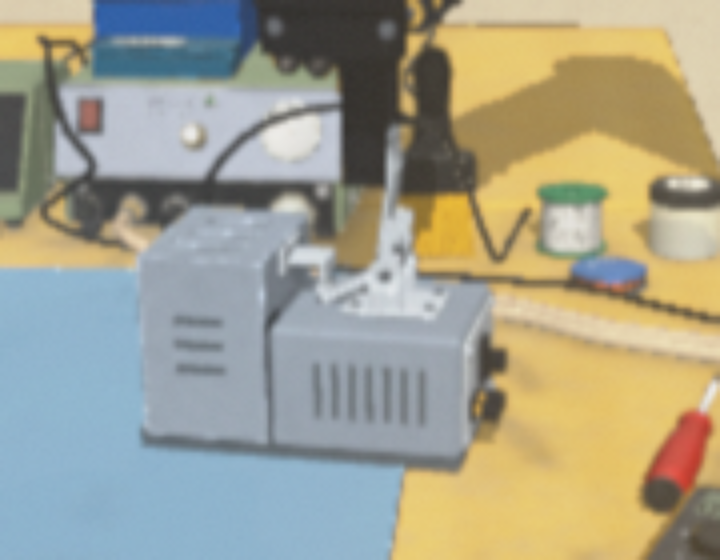

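The crop shows the lever upright at (395,130)-(395,250), the fingers just beyond it at (365,120), and the strap low at (345,295) under the catch (310,260). I'll measure the lever angle and hook height from depth.

```bash
cat > lev.py <<'E'
from h import *
a=-0.119;R=np.array([[np.cos(a),-np.sin(a)],[np.sin(a),np.cos(a)]]);O=np.array([588.,133.])
for n in("side","scene"):
    p,d,i=look(n);w=cloud(d,i);q=w.reshape(-1,3);g=p.reshape(-1,3)
    l=np.c_[(q[:,:2]-O)@R,q[:,2]]
    m=(abs(l[:,1])<25)&(l[:,0]>-140)&(l[:,0]<-8)&(l[:,2]>76)&(l[:,2]<175)&(g.mean(1)>120)
    r=l[m]
    print(n,"lever x by z:",[(z,r[(r[:,2]>z)&(r[:,2]<z+8)&(r[:,0]<-30)][:,0].mean().round(1)) for z in range(104,168,8) if ((r[:,2]>z)&(r[:,2]<z+8)&(r[:,0]<-30)).any()])
    print(n,"top z by x:",[(x,np.percentile(r[(r[:,0]>x)&(r[:,0]<x+5)][:,2],[5,50,95]).round(0)) for x in range(-50,-8,5) if ((r[:,0]>x)&(r[:,0]<x+5)).any()])
E
python3 lev.py
```

```text
side lever x by z: [(104, np.float64(-61.5)), (112, np.float64(-60.8)), (120, np.float64(-58.0)), (128, np.float64(-58.6)), (136, np.float64(-59.6)), (144, np.float64(-60.3)), (152, np.float64(-59.8)), (160, np.float64(-59.3))]
side top z by x: [(-50, array([80., 88., 95.])), (-45, array([76., 86., 88.])), (-40, array([78., 84., 86.])), (-35, array([79., 81., 82.])), (-30, array([76., 79., 91.])), (-25, array([78., 90., 98.])), (-20, array([82., 97., 98.])), (-15, array([96., 97., 98.])), (-10, array([97., 97., 97.]))]
scene lever x by z: [(104, np.float64(-62.8)), (112, np.float64(-62.0)), (120, np.float64(-60.9)), (128, np.float64(-59.2)), (136, np.float64(-61.8)), (144, np.float64(-60.6))]
scene top z by x: [(-50, array([76., 76., 76.])), (-45, array([84., 86., 87.])), (-40, array([78., 83., 85.])), (-35, array([79., 82., 83.])), (-30, array([77., 85., 98.])), (-25, array([78., 91., 99.])), (-20, array([95., 97., 99.])), (-15, array([96., 97., 99.])), (-10, array([97., 97., 97.]))]
```

Hook strap end is about z 79 (dropped) and the lever is at about 1.43 rad. Opening, going straight up, then approaching the hood's panel to the right of the latch with the fingers shut.

>>> advance([
  [[0, 0, 0, 0, 0.6], [0, 0, 0, 0, 0.6], [0, 0, 0, 0, 0.6], [0, 0, 0, 0, 0.6], [0, 0, 0, 0, 0.6]],
])

```text
t: 5.87
eef_pos: [540.6, 138.8, 136.7]
tcp_rot: [3.142, -0.0, -0.116]
ft_force: [-0.1, -0.3, 0.6]
opening: 0.521
grip_force: 0.0
```

>>> advance([
  [[0, 0, -4, 0, 0.6], [0, 0, -9, 0, 0.6], [0, 0, -14, 0, 0.6], [0, 0, -14, 0, 0.6], [0, 0, -14, 0, 0.6]],
])

```text
t: 6.28
eef_pos: [541.0, 138.9, 207.6]
tcp_rot: [-3.141, -0.002, -0.116]
ft_force: [-0.4, -1.0, -0.2]
opening: 0.596
grip_force: 0.0
```

>>> advance([
  [[3, 3, 0, 0, 0], [5.8, 6.2, 0, 0, 0], [5.8, 6.2, 0, 0, 0], [5.8, 6.2, 0, 0, 0], [5.8, 6.2, 0, 0, 0]],
])

```text
t: 6.7
eef_pos: [565.2, 105.0, 205.7]
tcp_rot: [3.141, 0.002, -0.116]
ft_force: [0.6, -1.2, -0.9]
opening: 0.306
grip_force: 0.0
```

>>> advance([
  [[0, 0, 0, 0, 0], [0, 0, 0, 0, 0], [0, 0, 0, 0, 0], [0, 0, 0, 0, 0], [0, 0, 0, 0, 0]],
])

```text
t: 7.12
eef_pos: [565.8, 105.0, 206.7]
tcp_rot: [-3.142, -0.0, -0.115]
ft_force: [0.3, 0.8, -1.1]
opening: 0.01
grip_force: 0.0
```

```bash
python3 lev.py; python3 -c "
from h import *
s=st();from lev import R,O;print((s['eef_pos'][:2]-O)@R)"|tail -2
```

```text
side lever x by z: [(104, np.float64(-62.0)), (112, np.float64(-60.5)), (120, np.float64(-58.1)), (128, np.float64(-58.7)), (136, np.float64(-60.5)), (144, np.float64(-61.0)), (152, np.float64(-59.7)), (160, np.float64(-59.3))]
side top z by x: [(-50, array([78., 87., 94.])), (-45, array([76., 85., 88.])), (-40, array([81., 84., 86.])), (-35, array([78., 81., 82.])), (-30, array([77., 79., 95.])), (-25, array([78., 91., 97.])), (-20, array([80., 97., 97.])), (-15, array([96., 97., 98.])), (-10, array([96., 98., 98.]))]
scene lever x by z: [(104, np.float64(-62.6)), (112, np.float64(-62.1)), (120, np.float64(-60.6)), (128, np.float64(-59.0)), (136, np.float64(-60.3)), (144, np.float64(-61.2)), (152, np.float64(-60.5)), (160, np.float64(-60.2))]
scene top z by x: [(-50, array([76., 81., 90.])), (-45, array([76., 85., 86.])), (-40, array([81., 84., 86.])), (-35, array([79., 80., 83.])), (-30, array([77., 80., 98.])), (-25, array([78., 96., 99.])), (-20, array([95., 97., 99.])), (-15, array([95., 97., 99.])), (-10, array([97., 97., 98.]))]
scene top z by x: [(-50, array([76., 76., 76.])), (-45, array([78., 85., 86.])), (-40, array([81., 84., 85.])), (-35, array([79., 80., 83.])), (-30, array([78., 82., 98.])), (-25, array([78., 95., 99.])), (-20, array([96., 97., 99.])), (-15, array([ 95.,  97., 100.])), (-10, array([96., 97., 98.]))]
[-18.7 -30.5]
```

>>> advance([
  [[-0.2, 0, 8, 0, 0], [-0.2, 0, 15, 0, 0], [-0.2, 0, 20, 0, 0], [-0.2, 0, 22.8, 0, 0], [-0.2, 0, 22.8, 0, 0]],
])

```text
t: 7.73
eef_pos: [563.5, 104.7, 89.7]
tcp_rot: [3.141, 0.005, -0.116]
ft_force: [-0.5, -0.4, 0.4]
opening: 0.005
grip_force: 0.0
```

>>> advance([
  [[1.2, 0, 0, 0, 0], [2.4, 0, 0, 0, 0], [3.6, 0, 0, 0, 0], [4.8, 0, 0, 0, 0], [6, 0, 0, 0, 0]],
])

```text
t: 8.15
eef_pos: [595.3, 101.6, 95.1]
tcp_rot: [-3.141, -0.001, -0.116]
ft_force: [-8.6, 0.3, 11.7]
opening: 0.003
grip_force: 5.7
```

In the tool's units: 5 mm is 1, 40 mm is 8.

>>> advance([
  [[1.6, 0, 0.4, 0, 0], [3.2, 0, 0.8, 0, 0], [4.8, 0, 1, 0, 0], [6.4, 0, 1, 0, 0], [8, 0, 1, 0, 0]],
])

```text
t: 8.57
eef_pos: [635.6, 96.7, 88.3]
tcp_rot: [-3.141, -0.001, -0.116]
ft_force: [-0.8, -0.6, 0.8]
opening: 0.006
grip_force: 0.3
```

>>> advance([
  [[1.2, 0, 0, 0, 0], [2.4, 0, 0, 0, 0], [3.6, 0, 0, 0, 0], [3.6, 0, 0, 0, 0], [3.6, 0, 0, 0, 0]],
])

```text
t: 8.98
eef_pos: [652.4, 94.7, 87.5]
tcp_rot: [3.142, 0.0, -0.116]
ft_force: [-0.1, 0.1, -0.6]
opening: 0.005
grip_force: 0.0
```

```bash
python3 - <<'E'
from h import *
st()
p,d,i=look("side");cv2.imwrite("pics/side4.png",cv2.resize(p[130:290,200:400,::-1],None,fx=3,fy=3))
E
```

```text
t 8.98 [652.4  94.7  87.5] [ 3.1  0.  -0.1] [-0.1  0.1 -0.6] op 0.005 gf 0.0
```

View pics/side4.png

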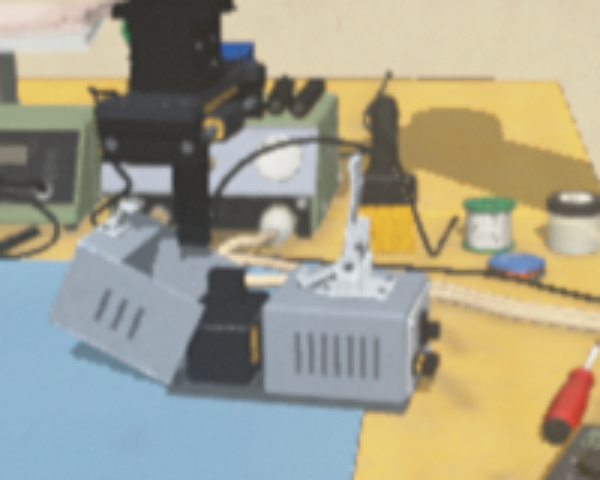

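The hood is at about 1.2 rad and sinking, with the battery visible at (230,330) and its grip at (232,282). Withdrawing up and back to look from above.

In the tool's units: -150 mm is -30, -40 mm is -8.

>>> advance([
  [[0, 0, -8, 0, 0], [0, 0, -16, 0, 0], [-6, -1, -24, 0, 0.4], [-12, -3, -30, 0, 0.4], [-19, -6, -32, 0, 0.4]],
])

```text
t: 9.45
eef_pos: [567.3, 131.9, 248.5]
tcp_rot: [-3.141, -0.005, -0.117]
ft_force: [0.0, 0.3, 0.9]
opening: 0.161
grip_force: 0.0
```

>>> advance([
  [[0, 0, 0, 0, 0.5], [0, 0, 0, 0, 0.5], [0, 0, 0, 0, 0.5], [0, 0, 0, 0, 0.5], [0, 0, 0, 0, 0.5]],
])

```text
t: 9.87
eef_pos: [567.5, 131.9, 244.1]
tcp_rot: [3.141, 0.001, -0.117]
ft_force: [0.4, -0.1, 0.0]
opening: 0.481
grip_force: 0.0
```

```bash
python3 - <<'E'
from h import *
st()
p,d,i=look("wrist","wrist5");w=cloud(d,i);np.save("pics/w5.npy",w)
a=-0.119;R=np.array([[np.cos(a),-np.sin(a)],[np.sin(a),np.cos(a)]]);O=np.array([588.,133.])
q=w.reshape(-1,3);g=p.reshape(-1,3).max(1);l=np.c_[(q[:,:2]-O)@R,q[:,2]]
m=(l[:,0]>-2)&(l[:,0]<80)&(abs(l[:,1])<45)
for z0,z1 in((52,64),(76,88)):
    r=l[m&(l[:,2]>z0)&(l[:,2]<z1)&(g<90)];print(z0,len(r),np.percentile(r,[1,50,99],axis=0),cv2.minAreaRect(r[:,:2].astype(np.float32)))
h=l[(l[:,0]>62)&(l[:,0]<200)&(abs(l[:,1])<55)&(l[:,2]>40)];print("hood",np.percentile(h,[1,50,99],axis=0))
E
```

```text
t 9.87 [567.5 131.9 244.1] [ 3.1  0.  -0.1] [ 0.4 -0.1  0. ] op 0.481 gf 0.0
52 3146 [[ 10.8 -27.5  55.8]
 [ 34.    2.4  58.6]
 [ 55.4  35.4  60.7]] ((32.941368103027344, 3.7886810302734375), (64.45897674560547, 46.13179016113281), 89.07305908203125)
76 760 [[20.3 -5.4 79.2]
 [33.1  4.2 82.4]
 [45.5 13.2 84.4]] ((32.822853088378906, 4.008327007293701), (25.458091735839844, 18.783023834228516), 0.14944243431091309)
hood [[ 66.3 -47.8  41.6]
 [132.7   1.6  75.3]
 [142.9  47.4  77.4]]
```

View pics/wrist5.png

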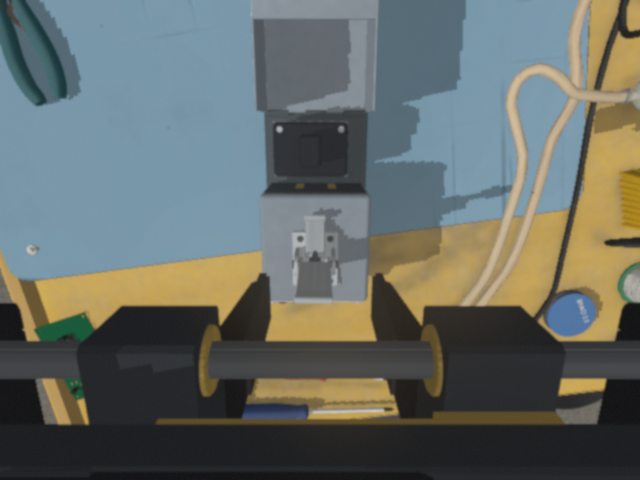

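Hood lies flat back (z about 76), and the battery grip is at supply (33,4), z 82, at pixel (312,150). The mat on the left, around (170,150), is free for the battery. Going to grip it.

>>> advance([
  [[5.4, -0.8, 0, 0, 0.5], [10.6, -1.5, 0, 0, 0.5], [10.6, -1.5, 8, 0, 0.5], [10.6, -1.5, 16, 0, 0.5], [10.6, -1.5, 24, 0, 0.5]],
])

```text
t: 10.33
eef_pos: [621.0, 133.3, 123.1]
tcp_rot: [-3.142, -0.0, -0.117]
ft_force: [0.7, -0.5, 0.4]
opening: 0.498
grip_force: 0.0
```

>>> advance([
  [[0, 0, 4, 0, 0.5], [0, 0, 8, 0, 0.5], [0, 0, 11, 0, 0.5], [0, 0, 12.4, 0, 0.5], [0, 0, 12.4, 0, 0.5]],
])

```text
t: 10.75
eef_pos: [620.0, 133.3, 61.1]
tcp_rot: [3.141, 0.003, -0.116]
ft_force: [0.3, -0.4, 0.5]
opening: 0.501
grip_force: 0.0
```

>>> advance([
  [[0, 0, 0, 0, 0], [0, 0, 0, 0, 0], [0, 0, 0, 0, 0], [0, 0, 0, 0, 0], [0, 0, 0, 0, 0]],
])

```text
t: 11.17
eef_pos: [620.8, 133.8, 64.0]
tcp_rot: [-3.141, -0.001, -0.116]
ft_force: [-0.6, 1.1, 2.6]
opening: 0.204
grip_force: 1.6
```

>>> advance([
  [[0, 0, 0, 0, 0], [0, 0, 0, 0, 0], [0, 0, 0, 0, 0], [0, 0, 0, 0, 0], [0, 0, 0, 0, 0]],
])

```text
t: 11.58
eef_pos: [620.9, 134.0, 63.7]
tcp_rot: [-3.141, -0.001, -0.116]
ft_force: [-0.5, 2.8, 6.0]
opening: 0.186
grip_force: 30.0
```

>>> advance([
  [[0, 0, -2, 0, 0], [0, 0, -4.4, 0, 0], [0, 0, -7.2, 0, 0], [0, 0, -10, 0, 0], [0, 0, -12, 0, 0]],
])

```text
t: 12.0
eef_pos: [620.7, 133.6, 125.0]
tcp_rot: [-3.142, -0.001, -0.116]
ft_force: [-0.2, -0.2, -4.2]
opening: 0.187
grip_force: 30.0
```

>>> advance([
  [[0, 0, 0, 0, 0], [0, 0, 0, 0, 0], [0, 0, 0, 0, 0]],
])

```text
t: 12.25
eef_pos: [620.1, 133.6, 122.6]
tcp_rot: [3.141, 0.001, -0.116]
ft_force: [0.2, -0.3, -4.4]
opening: 0.188
grip_force: 30.0
```

>>> advance([
  [[0, -2.4, 0, 0, 0], [0, -6, 0, 0, 0], [0, -10, 0, 0, 0], [0, -13, 0, 0, 0], [0, -14, 0, 0, 0]],
])

```text
t: 12.67
eef_pos: [628.4, 205.7, 122.4]
tcp_rot: [-3.141, 0.001, -0.114]
ft_force: [0.5, 0.1, -4.1]
opening: 0.185
grip_force: 30.0
```

>>> advance([
  [[0, -3, 0, 0, 0], [0, -7, 0, 0, 0], [0, -9.6, 0, 0, 0], [0, -10.4, 0, 0, 0], [0, -10.4, 0, 0, 0]],
])

```text
t: 13.08
eef_pos: [634.5, 255.8, 122.9]
tcp_rot: [3.141, 0.0, -0.114]
ft_force: [0.3, -0.2, -4.6]
opening: 0.19
grip_force: 30.0
```

```bash
python3 - <<'E'
from h import *
st()
p,d,i=look("side");w=cloud(d,i);cv2.imwrite("pics/side6.png",cv2.resize(p[130:330,160:400,::-1],None,fx=3,fy=3))
q=w.reshape(-1,3);m=(p.reshape(-1,3).max(1)<70)&(abs(q[:,0]-632)<45)&(q[:,1]>255)&(q[:,1]<310)&(q[:,2]<130)
print(np.percentile(q[m],[1,50,99],axis=0))
E
```

```text
t 13.08 [634.5 255.8 122.9] [ 3.1  0.  -0.1] [ 0.3 -0.2 -4.6] op 0.19 gf 30.0
[[612.7 255.8  69.1]
 [633.6 286.8  97.8]
 [658.2 291.9 129. ]]
```

View pics/side6.png

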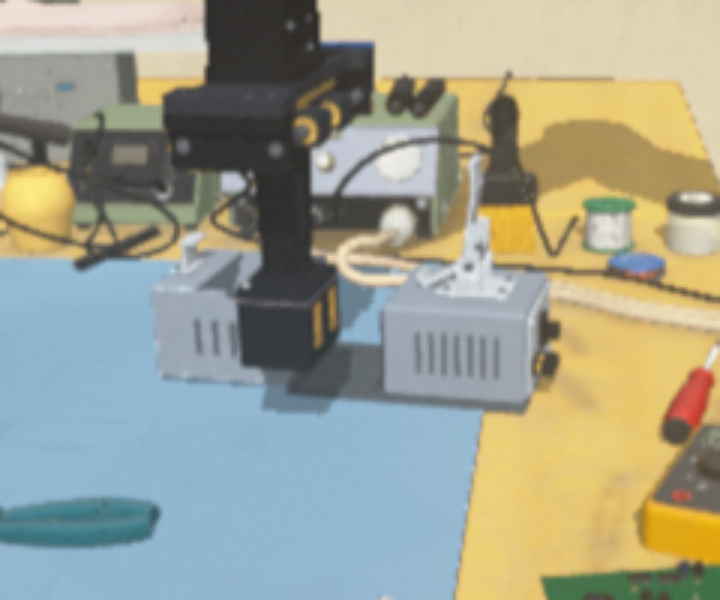

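The battery hangs upright at (285,325) over free mat, well left of the supply. Underside is at z about 65; lowering.

>>> advance([
  [[0, 0, 3, 0, 0], [0, 0, 6, 0, 0], [0, 0, 9, 0, 0], [0, 0, 10.8, 0, 0], [0, 0, 11.6, 0, 0]],
])

```text
t: 13.55
eef_pos: [634.2, 253.9, 63.8]
tcp_rot: [3.141, 0.002, -0.117]
ft_force: [-1.1, -0.7, -5.4]
opening: 0.188
grip_force: 30.0
```

>>> advance([
  [[0, 0, 0.3, 0, 0], [0, 0, 0.6, 0, 0], [0, 0, 0.9, 0, 0], [0, 0, 1.2, 0, 0], [0, 0, 1.2, 0, 0]],
])

```text
t: 13.97
eef_pos: [635.1, 255.1, 60.1]
tcp_rot: [-3.141, -0.001, -0.116]
ft_force: [0.1, 0.5, -1.7]
opening: 0.188
grip_force: 30.0
```

>>> advance([
  [[0, 0, 0.2, 0, 0], [0, 0, 0.3, 0, 0], [0, 0, 0.3, 0, 0], [0, 0, 0.3, 0, 0]],
])

```text
t: 14.3
eef_pos: [635.3, 255.4, 59.9]
tcp_rot: [-3.14, -0.002, -0.116]
ft_force: [-3.9, 0.7, 11.1]
opening: 0.188
grip_force: 30.0
```

>>> advance([
  [[0, 0, 0, 0, 0.2], [0, 0, 0, 0, 0.3], [0, 0, 0, 0, 0.5], [0, 0, 0, 0, 0.5], [0, 0, 0, 0, 0.5]],
])

```text
t: 14.72
eef_pos: [634.7, 254.8, 57.6]
tcp_rot: [3.142, -0.0, -0.116]
ft_force: [0.4, 0.2, 0.1]
opening: 0.422
grip_force: 0.0
```

>>> advance([
  [[0, 0, -2, 0, 0.5], [0, 0, -6, 0, 0.5], [0, 0, -14, 0, 0.5], [0, 0, -22, 0, 0.5], [0, 0, -24, 0, 0.5]],
])

```text
t: 15.13
eef_pos: [636.6, 255.5, 184.9]
tcp_rot: [-3.138, -0.008, -0.116]
ft_force: [0.7, -0.2, 0.6]
opening: 0.499
grip_force: 0.0
```

>>> advance([
  [[-8, 0, 0, 0, 0.5], [-16, 0, 0, 0, 0.5], [-16, 0, 0, 0, 0.5], [-16, 0, 0, 0, 0.5]],
])

```text
t: 15.47
eef_pos: [553.9, 264.5, 178.8]
tcp_rot: [-3.141, -0.001, -0.114]
ft_force: [0.1, 0.0, -0.2]
opening: 0.5
grip_force: 0.0
```

```bash
python3 - <<'E'
from h import *
st()
p,d,i=look("side");cv2.imwrite("pics/side7.png",cv2.resize(p[130:350,160:440,::-1],None,fx=2.5,fy=2.5))
p,d,i=look("wrist");w=cloud(d,i);q=w.reshape(-1,3);g=p.reshape(-1,3).max(1)
for z0,z1 in((46,58),(70,82)):
    m=(g<90)&(abs(q[:,0]-635)<50)&(abs(q[:,1]-255)<50)&(q[:,2]>z0)&(q[:,2]<z1)
    if m.sum()>20: print(z0,m.sum(),np.percentile(q[m],[2,50,98],axis=0))
E
```

```text
t 15.47 [553.9 264.5 178.8] [-3.1 -0.  -0.1] [ 0.1  0.  -0.2] op 0.5 gf 0.0
46 4728 [[612.6 223.   53.1]
 [635.3 252.7  55. ]
 [657.8 284.1  56.5]]
70 1218 [[623.1 244.4  75.7]
 [635.4 253.8  78.8]
 [647.4 263.1  80.3]]
```

View pics/side7.png

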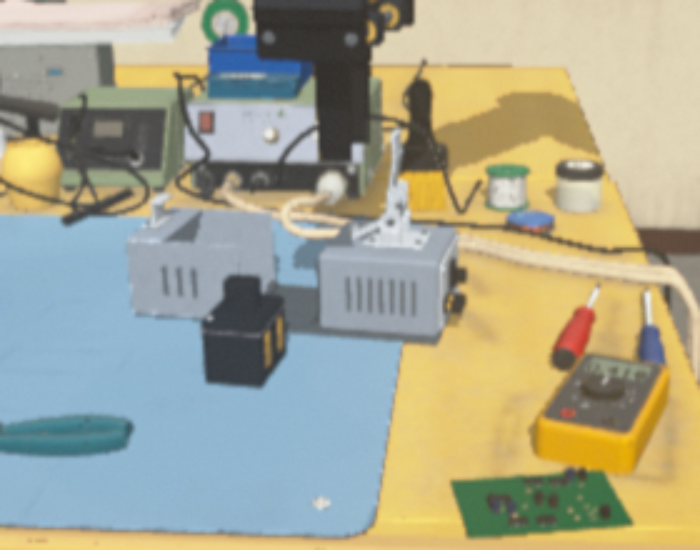

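The battery stands upright at (245,335), clear of the supply, with the hood open; meter, board and screwdriver look undisturbed. I'll check its height against the mat before handing in.

```bash
python3 - <<'E'
from h import *
p,d,i=look("wrist");q=cloud(d,i).reshape(-1,3);g=p.reshape(-1,3).max(1)
m=(abs(q[:,0]-635)<60)&(abs(q[:,1]-315)<20);print("mat",np.percentile(q[m][:,2],[5,50,95]))
m=(g<90)&(abs(q[:,0]-635)<50)&(abs(q[:,1]-255)<50)&(q[:,2]>48)&(q[:,2]<60)
A=np.c_[q[m][:,:2]-[635,254],np.ones(m.sum())];print("top plane",np.linalg.lstsq(A,q[m][:,2],rcond=None)[0].round(3))
E
```

```text
mat [  2.  274.4 298.7]
top plane [-0.  0. 55.]
```

```bash
python3 -c "
from cell import env
print(env.job_done())"
```

```text
the job is handed in; nothing more can be done
None
```

The job is handed in: the latch is open, the hood is tipped fully back, and the battery stands upright on the mat about 130 mm from the supply's origin, with the meter, board and red screwdriver looking undisturbed. The hand-in printed no verdict.

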